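Register a headplate blank and seat the drill cover on its hidden pin

TASK

Push the dark rosewood blank on the plywood fixture snug against both aluminium stops (the long fence and the end stop). Then pick up the orange drill cover by its wooden handle, set it square over the blank with the blind hole in its underside near the steel pin on the fence, slide it along the fence until it drops onto the pin and lies flat on the blank, and press it down with about 15 N. Finish while still gripping the handle and pressing the cover down, with the blank still against both stops, and leave the bin, the tub and the bottle where they are.

Things in the scene. Friction and masses are not known exactly. Their poses are not given: they have to be found in the camera images.
- fixture: Plywood base plate 230 (x) x 170 (y) x 12 mm, fixed to the bench; origin at the centre of its underside, on the bench, z up; its top is at z = 12 mm. On it are two aluminium stops 8 mm high (tops at z = 20): a long fence, x -80 to +70, y +20 to +50, stop face y = +20 facing -y; and an end stop, x +60 to +80, y -46 to +16, stop face x = +60 facing -x.
- home (a point): Where the blank's centre lies once it is pushed home against both stops, sides parallel to the fixture: fixture x = +5, y = -10, z = 18 mm. Axes are the fixture's.
- slot (a point): Middle of the slot along the fence's top: fixture x = +5, y = +35, z = 20 mm; axes are the fixture's. A fixed upright steel pin, 9 mm thick, stands in the slot at y = 0 here, anywhere from x = -15 to +15 mm, reset each time and not reported: see it or feel for it. Its tip is 34.5 mm above the bench, 10.5 mm above the blank's top; the top 4.5 mm taper to 4.4 mm diameter.
- blank_center (a point): Centre (half-way up) of the loose dark rosewood blank, 110 (x) x 60 (y) x 12 mm, about 0.12 kg, lying flat on the fixture's base, 1 to 4 cm short of both stops and a little askew; x along its length, z up. Slides with a push of 1 to 2 N.
- cover_grip (a point): Centre of the pale wooden handle (bar 70 (x) x 16 (y) x 30 mm high) on the middle of the loose orange drill cover, a plate 120 (x) x 100 (y) x 15 mm, about 0.3 kg, at first flat on the bench left or right of the fixture. Axes are the cover's, z up. This point is 30 mm above the underside, 15 above the plate's top. Fully seated it is 54 mm above the bench; with the plate on the pin's tip 64.5 mm.
- cover_hole (a point): Mouth of the one round blind hole in the cover's underside, 11 mm diameter, 11 mm deep, small chamfer; 36 mm to +y of the handle's centre in the cover's axes, and 30 mm below it. It goes over the pin, with the cover's x along the fixture's x (not turned end for end).
- bin: Grey open plastic parts bin, 110 x 110 x 65 mm, origin at the centre of its underside; on the other side of the fixture from the cover. To be left alone.
- tub: Blue open tub, 84 mm across, 75 mm high, origin at the centre of its underside; beyond the fixture. To be left alone.
- oil: Small amber bottle, 44 mm across, 100 mm high, origin at the centre of its underside; beyond the fixture. To be left alone.

How it is judged:
On the way, in this order (a step that is already met when the one before it is completed fails the run):
1. the blank is pushed snug against both stops (x of blank_center in the frame of fixture between 0.002 and 0.008 m and y of blank_center in the frame of fixture between -0.013 and -0.007 m and angle between the x axis of blank and the x axis of fixture, either way round below 0.04 rad), for 0.2 s.
2. the cover has dropped onto the pin and lies flat and square on the blank (z of cover_grip in the frame of fixture between 0.0515 and 0.0565 m and y of cover_grip in the frame of fixture between -0.007 and 0.005 m and x of cover_grip in the frame of fixture between -0.016 and 0.026 m and angle between cover_grip's own z axis and vertical below 0.05 rad and angle between the x axis of cover and the x axis of fixture, either way round below 0.12 rad), for 0.2 s.
At the end, for the whole second after the job is handed in: Blank within 3 mm (x, y) of its place against both stops, square to 0.04 rad; cover fully down on pin and blank (height to 2.5 mm, tilt under 0.05 rad), square to 0.12 rad, at rest, still held by the fingers and pressed on the blank with 7 to 45 N (all of step 1 and all of step 2 and contact force between cover and blank between 7 and 45 N and contact force between the fingers and cover above 3 N and linear speed of cover below 0.02 m/s); the arm keeps its last pose, push and grip.
It fails at once if the grey parts bin is moved by more than 3 cm or tipped (distance of bin from where it was at the start of the episode above 0.03 m or angle between bin's own z axis and vertical above 0.5 rad).
It fails at once if the blue tub is moved by more than 3 cm or tipped (distance of tub from where it was at the start of the episode above 0.03 m or angle between tub's own z axis and vertical above 0.5 rad).
It fails at once if the amber bottle is moved by more than 3 cm or tipped (distance of oil from where it was at the start of the episode above 0.03 m or angle between oil's own z axis and vertical above 0.5 rad).
It also fails if it takes over 72 s, if anything falls off the work surface, if the arm or the gripper's body presses on something with over 40 N, if the wrist force passes 120 N, or if a joint passes its speed limit or range.

ROBOT

A 7-joint arm with a two-finger parallel gripper is mounted at the origin on the work surface. World frame = base frame: x ahead of the robot, y to its left, z up, the work surface at z = 0. Lengths are in m, angles in rad, forces in N, time in s.
With the tool pointing down it reaches from about 0.425 to 0.825 m from the base axis. Payload 3.6 kg.
Tool frame: the origin (TCP) lies midway between the tips of the shut fingers; the grasp point (between the pads) lies 19 mm behind it (grip_depth is the distance from the TCP to the grasp point, in m); z points along the fingers, y is the line along which they close (so a half turn about z gives the same grasp; the last joint's range is limited). The gripper opens to 85 mm and grips with 20 to 120 N. Pads are 22 mm wide; open, the fingers measure 114 mm over their backs; the gripper's body (76 mm by 85 mm) begins 54 mm behind the grasp point. The pads swing forward as they close: fully open they stand 13 mm farther back than shut.
Start: joints at [1.23, 0.615, -0.013, 1.423, 0.008, 1.103, -0.04], TCP at [0.201, -0.618, 0.231] pointing down, gripper open.
Joint ranges: [-3.12, 3.12], [-0.3, 2.06], [-1.34, 1.32], [0.26, 2.42], [-1.36, 4.5], [0.01, 1.98], [-2.84, 2.84]. Speed limits (rad/s): [2.79, 2.79, 3.14, 3.14, 3.14, 3.14, 3.14].

INTERFACE

Orientations are given as a unit quaternion [w, x, y, z].
In Python, from workcell import get_obs, capture, sign_off, grip_depth gives the robot as it stands.
- The arm moves only by the shell command python3 -m creep 'ROWS' [FORCE]. ROWS is JSON, a list of rows, each a list of 7 numbers: the shift along the world's x, y, z in mm, then the turn, a rotation vector about the world's x, y, z in units of 5 degrees (1.0 is 5 degrees), then the opening, from 0 (shut) to 1 (fully open). In form: [[tx, ty, tz, wx, wy, wz, grip], ...]. A call has 1 to 10 rows; each row shifts and turns the commanded pose from where the row before left it; what a row does not reach is not made up. A row lasts 1/10 s, in which the tool goes at most 50 mm and 8.59 degrees, less where a joint would pass 70% of its speed; a pose out of reach is approached as far as the arm can. A call with a gripper value outside its range is refused whole. The fingers move at their own pace and stop on an object; FORCE is the grip in N (left out, the last holds). Time passes only in rows, so rows that do not move let the fingers close. It gives the time, the measured TCP pose, the force, the opening and the grip force at its end, in the units of the state.
- get_obs(): the state, without advancing time (a new reading comes with each control period).
- capture(name): name is "side" or "top"; returns a dict with "img" (420x560x3 uint8, red, green, blue), "K" (3x3 intrinsics, pixels), "pose" (4x4, takes a point from camera to world coordinates). Camera axes: x right, y down, z forward; pixel columns grow to the right and rows downward; lengths in m; the calibration is good to about 2 mm. A picture is of the moment at which its call begins. There is no depth.
- sign_off(): hands the job in; it is judged then, once.
The state is a dict: "t": time; "joint_pos": joint angles; "joint_velocities": joint speeds; "joint_torque": joint torques, N m; "position": TCP position; "tcp_rot": TCP orientation; "contact_force": force on the tool from outside, world axes, zero at the start; "ft_torque": the same for the moment, N m; "width": finger opening in m; "grasp_force": force on a finger pad.
Only numpy, scipy, OpenCV 4.12 (cv2) and the standard library are available. Lean on these libraries where they do the work, as an engineer would, in place of code of your own. Each camera call takes 0.05 s, during which the arm holds its last target. There are 200 camera calls.

## Working session

There is one attempt and no reset: what is moved stays moved. The work goes in short steps, Python scripts to look and compute and a shell command to move; the robot and the scene stay as the last step left them, time stands still between calls to the robot, and variables do not carry over. Pictures are saved under pics/ and viewed, at most 10 in all, crops included, and the job is handed in when it is done.

```bash
mkdir -p pics; ls
python3 - <<'E'
from workcell import *
import cv2,numpy as np
for n in("top","side"):
    c=capture(n); cv2.imwrite(f"pics/{n}0.png",c["img"][:,:,::-1]); np.savez(f"{n}0.npz",**c); print(n,c["K"].tolist(),np.round(c["pose"],3).tolist())
o=get_obs(); print(o["t"],o["position"],o["tcp_rot"],o["contact_force"],o["width"],grip_depth)
E
```

```text
pics
top [[472.5803376678022, 0.0, 281.497968119593], [0.0, 472.5803376678022, 214.95668524955198], [0.0, 0.0, 1.0]] [[0.015, -0.998, 0.061, 0.545], [-1.0, -0.014, 0.018, 0.01], [-0.018, -0.061, -0.998, 1.076], [0.0, 0.0, 0.0, 1.0]]
side [[441.50533343152347, 0.0, 276.14652397562077], [0.0, 441.50533343152347, 203.92428530938614], [0.0, 0.0, 1.0]] [[-0.688, -0.539, 0.486, 0.118], [-0.726, 0.51, -0.462, 0.471], [0.001, -0.67, -0.742, 0.795], [0.0, 0.0, 0.0, 1.0]]
0.1 [ 0.2010588  -0.61738232  0.23023126] [-1.17470159e-03  9.87633160e-01  1.56777947e-01 -1.90326894e-04] [-0.20066296  0.27739063 -0.27585538] 0.0856591693489471 0.0187
```

View pics/top0.png

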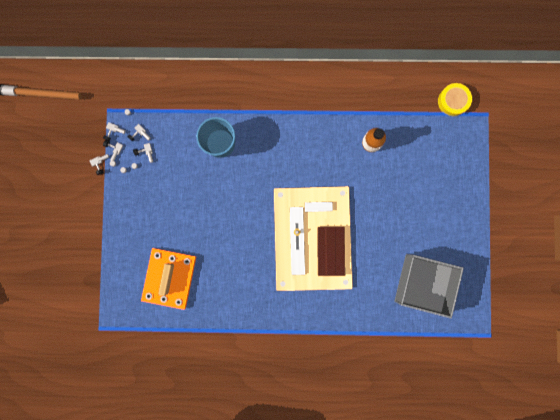

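View pics/side0.png

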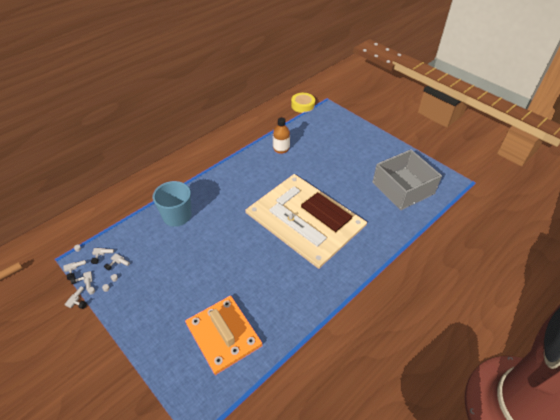

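Top view: the fixture is at about (313,238) with the end stop at its top (319,207), so fixture +x is roughly world +x. The fence is left of the blank, with the pin near (297,232). The cover is at (168,279), and the bin, tub and bottle are well clear. Next I'll measure these.

```bash
cat > h.py <<'E'
import cv2,numpy as np
from workcell import *
def plane(c,uv,z):
    uv=np.atleast_2d(np.asarray(uv,float)); d=np.c_[uv,np.ones(len(uv))]@np.linalg.inv(c["K"]).T@c["pose"][:3,:3].T; p=c["pose"][:3,3]
    return (p+d*((z-p[2])/d[:,2])[:,None])[:,:2]*1000
def big(m):
    cs,_=cv2.findContours(m.astype(np.uint8),cv2.RETR_EXTERNAL,cv2.CHAIN_APPROX_NONE); return max(cs,key=cv2.contourArea)[:,0]
def rect(c,m,z,hull=True):
    r=cv2.minAreaRect(plane(c,big(m),z).astype(np.float32)); (x,y),(w,h),a=r
    if w<h: w,h,a=h,w,a+90
    a=(a+90)%180-90
    return np.round([x,y,w,h,a],1)
def hsv(c): return cv2.cvtColor(c["img"],cv2.COLOR_RGB2HSV)
E
python3 - <<'E'
from h import *
for n in("top","side"):
    c=dict(np.load(f"{n}0.npz")); h=hsv(c); H,S,V=[h[...,i].astype(int) for i in range(3)]
    roi=np.zeros(H.shape,bool)
    if n=="top": roi[170:310,260:365]=1
    else: roi[170:270,240:370]=1
    notblue=roi&~((H>95)&(H<130)&(S>70))
    print(n,"fixture",rect(c,notblue,.012))
    dark=roi&(V<95)&(H<15)|(roi&(V<95)&(H>165))
    print("blank",rect(c,dark,.024))
    print("orange",rect(c,(H>4)&(H<17)&(S>200)&(V>150),.015))
    if n=="top":
        al=roi&(S<25)&(V>150)
        print("al",rect(c,al,.02))
    print("pin", plane(c,(297,232) if n=="top" else (291,217),.03))
    big4=cv2.resize(c["img"][:,:,::-1][(185,240)[n=="side"]*0+(175 if n=="top" else 165):(295 if n=="top" else 275),(255 if n=="top" else 235):(375)],None,fx=3.3,fy=3.3,interpolation=cv2.INTER_CUBIC)
    cov=cv2.resize(c["img"][:,:,::-1][(240 if n=="top" else 285):(315 if n=="top" else 375),(130 if n=="top" else 175):(210 if n=="top" else 275)],None,fx=4,fy=4,interpolation=cv2.INTER_CUBIC)
    W=np.zeros((600,400,3),np.uint8)
    if n=="top": A=big4;B=cov
    else: C=big4;D=cov
cv=np.zeros((600,800,3),np.uint8)
for im,y,x in((A,0,0),(C,0,400),(B,300 if 0 else 396-0,0),(D,364,400)):
    im=im[:600-y,:800-x]; im=im[:, :400]; cv[y:y+im.shape[0],x:x+im.shape[1]]=im
cv2.imwrite("pics/z1.png",cv)
E
```

```text
top fixture [559.3 -40.3 233.1 172.6   2.4]
blank [ 5.319e+02 -9.030e+01  1.041e+02  3.550e+01  5.000e-01]
orange [468.6 258.6  76.8  49.3   3.6]
al [553.   -5.3 149.9  29.1   2.5]
pin [[571.41115537  -5.43566645]]
side fixture [557.  -38.1 237.7 181.    2.4]
blank [527.7 -77.7 107.9  59.9   0.8]
orange [485.5 255.9  38.7  12.4 -12.4]
pin [[567.07867925  -2.35179881]]
```

View pics/z1.png

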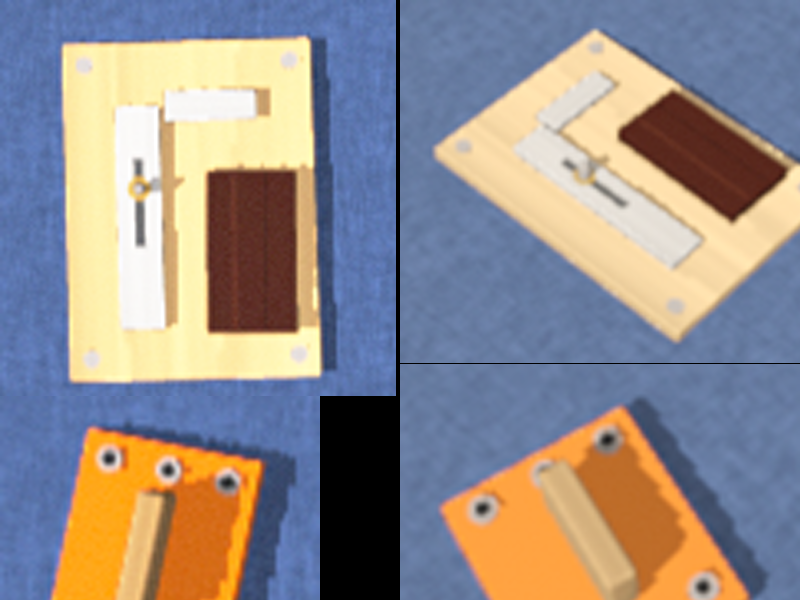

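The pin is about 8.5 mm to +x of the slot's middle. The cover is yawed about -10° and the fixture +2.45°. I'll move to the -y side of the blank with the fingers shut.

```bash
python3 -m creep '[[20.7,29.5,-5,0,0,-0.2,0],[20.7,29.5,-5,0,0,-0.2,0],[20.7,29.5,-5,0,0,-0.2,0],[20.7,29.5,-5,0,0,-0.2,0],[20.7,29.5,-5,0,0,-0.2,0],[20.7,29.5,-5,0,0,-0.2,0],[20.7,29.5,-5,0,0,-0.2,0],[20.7,29.5,-5,0,0,-0.2,0]]' 40
python3 -m creep '[[20.7,29.5,-5,0,0,-0.2,0],[20.7,29.5,-5,0,0,-0.2,0],[20.7,29.5,-5,0,0,-0.2,0],[20.7,29.5,-5,0,0,-0.2,0],[20.7,29.5,-5,0,0,-0.2,0],[20.7,29.5,-5,0,0,-0.2,0],[20.7,29.5,-5,0,0,-0.2,0],[20.7,29.5,-5,0,0,-0.2,0],[0,0,0,0,0,0,0]]'
python3 - <<'E'
from h import *
c=dict(np.load("top0.npz")); h=hsv(c); H,S,V=[h[...,i].astype(int) for i in range(3)]
roi=np.zeros(H.shape,bool);roi[215:290,310:352]=1
R,G,B=[c["img"][...,i].astype(int) for i in range(3)]
m=roi&(R<110)&(G<60)
r=rect(c,m,.024);print("blank",r)
a=np.radians(2.45);M=np.array([[np.cos(a),np.sin(a)],[-np.sin(a),np.cos(a)]]);o=np.array([559.4,-40.1])
print("in fixture",M@(r[:2]-o))
m=(R>150)&(G>50)&(G<175)&(B<70)|False
m[:, :130]=0; m[:,210:]=0
m=cv2.morphologyEx(m.astype(np.uint8),cv2.MORPH_CLOSE,np.ones((9,9)))
print("cover",rect(c,m,.013))
m=(R>110)&(B>60)&(B<R-40)&(G>R*.65)&(G<R*.95); m[:, :145]=0; m[:,190:]=0; m[:255]=0;m[302:]=0
print("handle",rect(c,m,.045))
E
```

```text
t: 0.9
position: [0.3673, -0.3805, 0.1908]
tcp_rot: [-0.0, 0.996, 0.087, -0.0]
contact_force: [0.5, -1.3, -0.1]
width: -0.0
grasp_force: 0.0
t: 1.8
position: [0.5353, -0.1386, 0.1502]
tcp_rot: [-0.003, 1.0, 0.023, 0.0]
contact_force: [0.3, -0.0, -0.2]
width: 0.0002
grasp_force: 0.0
blank [531.8 -80.7 104.6  56.7   1.7]
in fixture [-29.31032101 -39.38305578]
cover [464.3 281.6 119.3 101.  -10.2]
handle [457.3 281.4  81.6  20.2  -9.7]
```

```bash
python3 -m creep '[[0,0,-35,0,0,0,0],[0,0,-35,0,0,0,0],[0,0,-30,0,0,0,0],[0,0,-20,0,0,0,0],[0,0,-14,0,0,0,0],[0,0,0,0,0,0,0],[0,0,0,0,0,0,0]]'
python3 -m creep '[[-0.2,5,0,0,0,0,0],[-0.2,5,0,0,0,0,0],[-0.2,5,0,0,0,0,0],[-0.2,5,0,0,0,0,0],[-0.2,4,0,0,0,0,0],[-0.2,4,0,0,0,0,0],[-0.1,3,0,0,0,0,0],[-0.1,3,0,0,0,0,0]]'
```

```text
t: 2.5
position: [0.5328, -0.1464, 0.0177]
tcp_rot: [0.0, 1.0, 0.018, 0.0]
contact_force: [-0.0, 0.5, 0.9]
width: 0.0
grasp_force: 0.0
t: 3.3
position: [0.5315, -0.1131, 0.0176]
tcp_rot: [0.001, 1.0, 0.017, 0.001]
contact_force: [0.8, -2.7, 3.1]
width: -0.0002
grasp_force: 1.9
```

```bash
python3 -m creep '[[-0.1,3,0,0,0,0.05,0],[-0.1,3,0,0,0,0.05,0],[-0.1,3,0,0,0,0.05,0],[0,0,0,0,0,0,0],[0,0,0,0,0,0,0]]'
python3 -m creep '[[-0.1,2,0,0,0,0,0],[-0.1,2,0,0,0,0,0],[0,0,0,0,0,0,0],[0,0,0,0,0,0,0]]'
python3 - <<'E'
from h import *
c=capture("top");cv2.imwrite("pics/a.png",cv2.resize(c["img"][170:310,250:370,::-1],None,fx=4,fy=4))
E
```

```text
t: 3.8
position: [0.5312, -0.1029, 0.0176]
tcp_rot: [-0.0, 1.0, 0.024, 0.0]
contact_force: [0.5, -3.2, 4.6]
width: -0.0001
grasp_force: 3.1
t: 4.2
position: [0.531, -0.0995, 0.0176]
tcp_rot: [0.0, 1.0, 0.024, 0.0]
contact_force: [0.9, -3.0, 5.7]
width: -0.0003
grasp_force: 3.1
```

View pics/a.png

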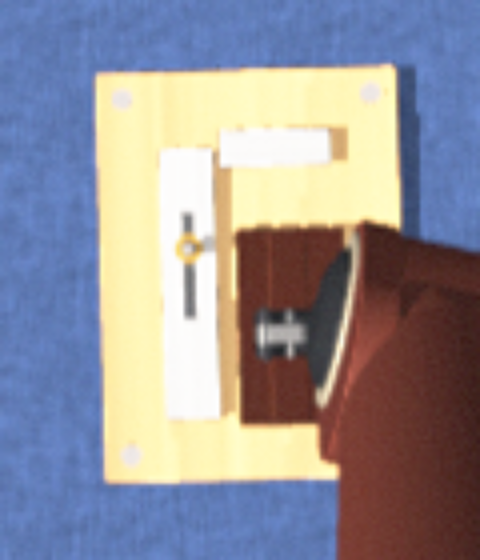

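The view shows the blank following squarely, with its edge at about column 237 and the fence face at about 218 to 225, so roughly 8 mm remains.

```bash
python3 -m creep '[[-0.1,2,0,0,0,0,0],[-0.1,2,0,0,0,0,0],[0,2,0,0,0,0,0],[0,0,0,0,0,0,0],[0,0,0,0,0,0,0]]'
python3 -m creep '[[-0.1,1,0,0,0,0,0],[-0.1,1,0,0,0,0,0],[0,0,0,0,0,0,0],[0,0,0,0,0,0,0]]'
python3 -m creep '[[-0.1,1,0,0,0,0,0],[-0.1,1,0,0,0,0,0],[0,0,0,0,0,0,0],[0,0,0,0,0,0,0]]'
```

```text
t: 4.75
position: [0.5307, -0.0936, 0.0176]
tcp_rot: [0.0, 1.0, 0.024, 0.0]
contact_force: [-1.1, -5.4, 4.3]
width: 0.0002
grasp_force: 3.1
t: 5.15
position: [0.5305, -0.0918, 0.0176]
tcp_rot: [0.0, 1.0, 0.024, 0.0]
contact_force: [0.2, -4.0, 4.5]
width: 0.0003
grasp_force: 3.1
t: 5.55
position: [0.5303, -0.0899, 0.0176]
tcp_rot: [0.0, 1.0, 0.024, 0.0]
contact_force: [0.4, -4.2, 5.0]
width: -0.0003
grasp_force: 3.2
```

```bash
python3 -m creep '[[0,1,0,0,0,0,0],[-0.1,1,0,0,0,0,0],[0,0,0,0,0,0,0],[0,0,0,0,0,0,0]]'
python3 -m creep '[[0,1,0,0,0,0,0],[-0.1,1,0,0,0,0,0],[0,0,0,0,0,0,0],[0,0,0,0,0,0,0]]'
python3 -m creep '[[0,1,0,0,0,0,0],[0,0,0,0,0,0,0],[0,0,0,0,0,0,0]]'
```

```text
t: 5.95
position: [0.5303, -0.0885, 0.0176]
tcp_rot: [0.001, 1.0, 0.024, 0.001]
contact_force: [0.8, -5.2, 4.5]
width: 0.0001
grasp_force: 3.5
t: 6.35
position: [0.5307, -0.0882, 0.0176]
tcp_rot: [0.002, 1.0, 0.023, 0.001]
contact_force: [1.3, -8.4, 3.3]
width: 0.0
grasp_force: 4.6
t: 6.65
position: [0.5306, -0.0882, 0.0176]
tcp_rot: [0.002, 1.0, 0.023, 0.001]
contact_force: [1.0, -9.6, 2.8]
width: 0.0002
grasp_force: 5.3
```

```bash
python3 -m creep '[[0,-8,0,0,0,0,0],[0,-10,0,0,0,0,0],[0,0,25,0,0,0,0],[0,0,25,0,0,0,0],[-28,15,0,0,0,0,0],[-30,20,0,0,0,0,0],[-27,13,0,0,0,0,0],[0,0,0,0,0,0,0],[0,0,0,0,0,0,0]]'
python3 - <<'E'
from h import *
c=capture("top");cv2.imwrite("pics/b.png",cv2.resize(c["img"][170:310,250:370,::-1],None,fx=4,fy=4))
R,G,B=[c["img"][...,i].astype(int) for i in range(3)]
m=(R<110)&(G<60); m[:,:295]=0; m[:,345:]=0; m[:200]=0; m[300:]=0
r=rect(c,m,.024);print("blank",r)
E
```

```text
t: 7.55
position: [0.4438, -0.0527, 0.0669]
tcp_rot: [-0.001, 1.0, 0.025, -0.001]
contact_force: [0.0, 0.0, -0.9]
width: -0.0001
grasp_force: 0.0
blank [530.  -51.6 104.9  56.7   2.9]
```

View pics/b.png

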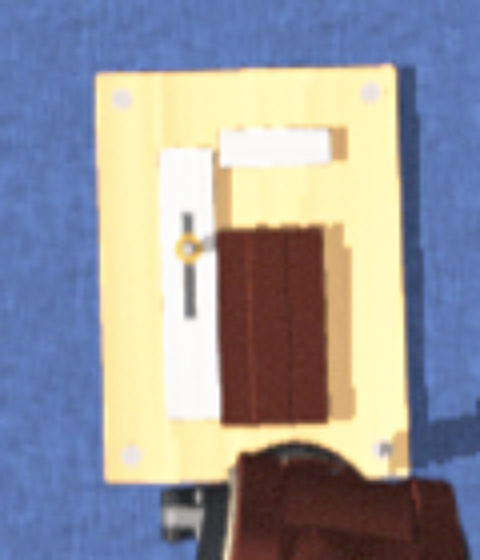

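The blank now lies flush along the fence (seam at column 218, sides parallel). Next I'll lower at its near end and push in +x.

```bash
python3 -m creep '[[0,0,-25,0,0,0,0],[0,0,-18,0,0,0,0],[0,0,-7,0,0,0,0],[0,0,0,0,0,0,0],[5,0.2,0,0,0,0,0],[5,0.2,0,0,0,0,0],[5,0.2,0,0,0,0,0],[4,0.2,0,0,0,0,0],[4,0.2,0,0,0,0,0],[4,0.2,0,0,0,0,0]]'
python3 -m creep '[[4,0.2,0,0,0,0,0],[4,0.2,0,0,0,0,0],[4,0.2,0,0,0,0,0],[4,0.2,0,0,0,0,0],[0,0,0,0,0,0,0],[0,0,0,0,0,0,0]]'
```

```text
t: 8.6
position: [0.4704, -0.0529, 0.0173]
tcp_rot: [-0.0, 1.0, 0.024, -0.002]
contact_force: [-2.3, -0.6, 2.4]
width: -0.0002
grasp_force: 1.4
t: 9.2
position: [0.4893, -0.0518, 0.0174]
tcp_rot: [-0.0, 1.0, 0.025, 0.002]
contact_force: [-0.3, -0.1, -0.2]
width: -0.0001
grasp_force: 0.0
```

```bash
python3 -m creep '[[3,0.1,0,0,0,0,0],[3,0.1,0,0,0,0,0],[0,0,0,0,0,0,0],[0,0,0,0,0,0,0]]'
```

```text
t: 9.6
position: [0.4946, -0.0517, 0.0173]
tcp_rot: [-0.0, 1.0, 0.024, 0.001]
contact_force: [-0.9, 0.8, 0.4]
width: -0.0002
grasp_force: 0.1
```

```bash
python3 -m creep '[[1.5,0.1,0,0,0,0,0],[1.5,0,0,0,0,0,0],[0,0,0,0,0,0,0],[0,0,0,0,0,0,0]]'
python3 -m creep '[[1,0,0,0,0,0,0],[1,0.1,0,0,0,0,0],[0,0,0,0,0,0,0],[0,0,0,0,0,0,0]]'
python3 -m creep '[[1,0,0,0,0,0,0],[1,0.1,0,0,0,0,0],[0,0,0,0,0,0,0],[0,0,0,0,0,0,0]]'
```

```text
t: 10.0
position: [0.497, -0.0517, 0.0173]
tcp_rot: [-0.0, 1.0, 0.024, 0.0]
contact_force: [-0.9, -0.3, 0.6]
width: -0.0001
grasp_force: 0.6
t: 10.4
position: [0.4993, -0.0516, 0.0173]
tcp_rot: [0.0, 1.0, 0.024, 0.001]
contact_force: [-0.8, -1.0, 0.0]
width: 0.0002
grasp_force: 0.3
t: 10.8
position: [0.4999, -0.0516, 0.0172]
tcp_rot: [-0.0, 1.0, 0.024, -0.001]
contact_force: [-2.7, -0.2, 2.9]
width: 0.0001
grasp_force: 1.6
```

```bash
python3 -m creep '[[1,0,0,0,0,0,0],[1,0.1,0,0,0,0,0],[0,0,0,0,0,0,0],[0,0,0,0,0,0,0]]'
python3 -m creep '[[1,0,0,0,0,0,0],[1,0.1,0,0,0,0,0],[0,0,0,0,0,0,0],[0,0,0,0,0,0,0]]'
python3 -m creep '[[-8,0,0,0,0,0,0],[-10,0,0,0,0,0,0],[-15,0,0,0,0,0,0],[-15,0,0,0,0,0,0],[-10,0,20,0,0,0,0],[0,0,30,0,0,0,0],[0,0,0,0,0,0,0]]'
python3 - <<'E'
from h import *
c=capture("top");cv2.imwrite("pics/c.png",cv2.resize(c["img"][170:310,250:370,::-1],None,fx=4,fy=4))
R,G,B=[c["img"][...,i].astype(int) for i in range(3)]
m=(R<110)&(G<60); m[:,:295]=0; m[:,345:]=0; m[:200]=0; m[275:]=0
r=rect(c,m,.024);print("blank",r)
E
```

```text
t: 11.2
position: [0.5, -0.0516, 0.0171]
tcp_rot: [-0.0, 1.0, 0.024, -0.003]
contact_force: [-5.9, 0.1, 4.7]
width: 0.0002
grasp_force: 3.2
t: 11.6
position: [0.5, -0.0516, 0.017]
tcp_rot: [-0.0, 1.0, 0.024, -0.005]
contact_force: [-7.8, -1.4, 6.7]
width: 0.0001
grasp_force: 4.4
t: 12.3
position: [0.4498, -0.0515, 0.0701]
tcp_rot: [0.0, 1.0, 0.024, 0.005]
contact_force: [1.4, 0.6, 0.3]
width: 0.0003
grasp_force: 0.0
blank [564.7 -50.2 104.2  56.4   2.3]
```

View pics/c.png

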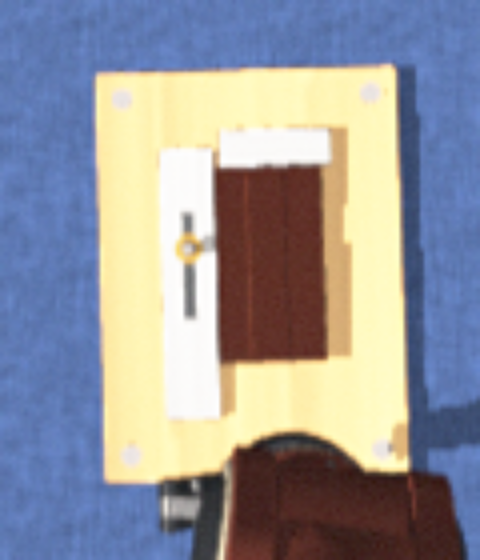

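The blank is snug against both stops: centre (564.7,-50.2), yaw 2.3°, where home is (564.8,-49.9). Next is the cover.

```bash
python3 -m creep '[[0,10,30,0,0,0,1],[1,32,10,0,0,-0.3,1],[1,35,0,0,0,-0.3,1],[2,35,0,0,0,-0.3,1],[2,35,0,0,0,-0.3,1],[2,35,0,0,0,-0.3,1],[2,35,0,0,0,-0.3,1],[2,35,0,0,0,-0.3,1],[1,35,0,0,0,-0.3,1],[1,30,0,0,0,-0.2,1]]' 60
python3 -m creep '[[0,16,0,0,0,0,1],[0,0,0,0,0,0,1],[0,0,0,0,0,0,1],[0,0,0,0,0,0,1]]'
python3 - <<'E'
from h import *
c=capture("side");cv2.imwrite("pics/d.png",cv2.resize(c["img"][200:400,120:340,::-1],None,fx=3,fy=3))
E
```

```text
t: 13.35
position: [0.4606, 0.2683, 0.1062]
tcp_rot: [-0.0, 0.996, -0.088, 0.0]
contact_force: [0.4, -0.0, -0.3]
width: 0.0855
grasp_force: 0.0
t: 13.75
position: [0.4612, 0.279, 0.1071]
tcp_rot: [0.001, 0.996, -0.091, -0.0]
contact_force: [-0.4, -0.3, 0.7]
width: 0.0852
grasp_force: 0.0
```

View pics/d.png

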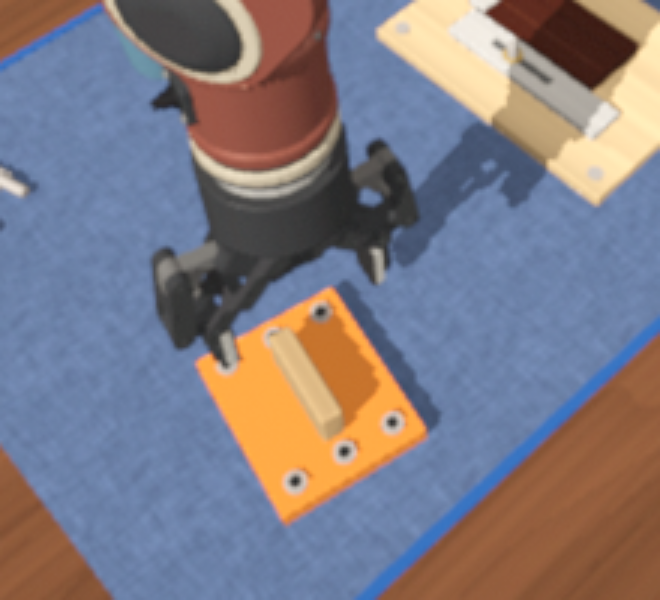

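The open fingers straddle the handle's line with pads parallel to it (handle (275,330) to (340,430) in the crop), so I'll lower and close.

```bash
python3 -m creep '[[2,2.5,-25,0,0,0,1],[1,0,-25,0,0,0,1],[0,0,-20,0,0,0,1],[0,0,-12,0,0,0,1],[0,0,-4,0,0,0,1],[0,0,0,0,0,0,1],[0,0,0,0,0,0,1]]' 60
python3 -m creep '[[0,0,0,0,0,0,0],[0,0,0,0,0,0,0],[0,0,0,0,0,0,0],[0,0,0,0,0,0,0],[0,0,0,0,0,0,0],[0,0,0,0,0,0,0]]' 60
```

```text
t: 14.5
position: [0.4645, 0.2842, 0.0221]
tcp_rot: [-0.0, 0.996, -0.089, 0.001]
contact_force: [-0.5, 0.0, 0.4]
width: 0.0852
grasp_force: 0.0
t: 15.1
position: [0.4638, 0.2839, 0.0216]
tcp_rot: [0.0, 0.996, -0.089, 0.0]
contact_force: [-0.1, -1.0, 3.5]
width: 0.0148
grasp_force: 61.5
```

```bash
python3 -m creep '[[0,0,8,0,0,0,0],[0,0,20,0,0,0,0],[0,0,25,0,0,0,0],[0,0,25,0,0,0,0],[5,-16,0,0,0,0.2,0],[9,-28,0,0,0,0.3,0],[11,-36,0,0,0,0.3,0],[11,-36,0,0,0,0.3,0],[11,-36,0,0,0,0.3,0],[11,-36,0,0,0,0.3,0]]' 80
python3 -m creep '[[11,-36,0,0,0,0.3,0],[11,-36,0,0,0,0.3,0],[9,-28,0,0,0,0.2,0],[9,-25,0,0,0,0.03,0],[3,-11,0,0,0,0,0],[0,0,0,0,0,0,0],[0,0,0,0,0,0,0],[0,0,0,0,0,0,0]]'
python3 - <<'E'
from h import *
print(get_obs()["tcp_rot"])
c=capture("side");t=capture("top");
W=np.zeros((600,800,3),np.uint8)
a=cv2.resize(c["img"][110:290,220:410,::-1],None,fx=2.1,fy=3*.7); b=cv2.resize(t["img"][170:310,240:380,::-1],None,fx=2.8,fy=2.8)
W[:a.shape[0],:a.shape[1]]=a; W[:b.shape[0],402:402+min(398,b.shape[1])]=b[:,:398]; cv2.imwrite("pics/e.png",W[:400])
E
```

```text
t: 16.1
position: [0.5215, 0.0948, 0.0991]
tcp_rot: [0.0, 1.0, -0.014, -0.0]
contact_force: [-0.3, 0.3, -2.8]
width: 0.0145
grasp_force: 78.3
t: 16.9
position: [0.5641, -0.037, 0.0991]
tcp_rot: [-0.001, 1.0, 0.023, -0.001]
contact_force: [-0.3, 0.5, -3.9]
width: 0.0139
grasp_force: 78.3
[-9.94095022e-04  9.99733849e-01  2.30420736e-02 -5.52187882e-04]
```

View pics/e.png

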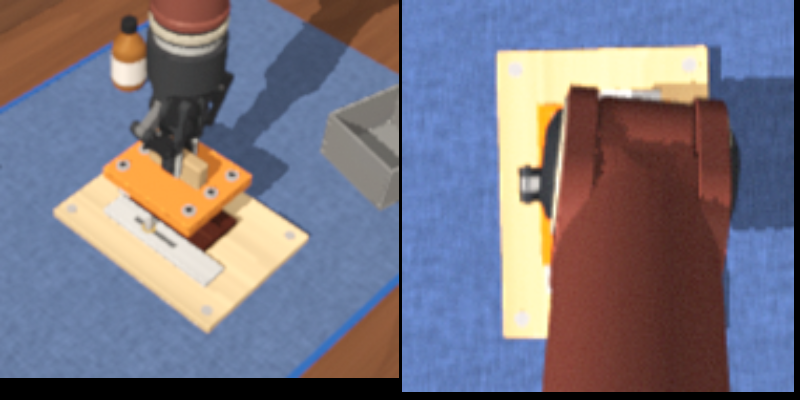

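The cover is held level above the fixture, hole side over the fence. I'll measure its pose in the hand from the side view.

Run:
```python
from h import *
o=get_obs();p=o["position"]*1000;z=(p[2]+8.4-15)/1000
for n in("side","top"):
    c=capture(n);R,G,B=[c["img"][...,i].astype(int) for i in range(3)]
    m=(R>190)&(G>90)&(G<180)&(B<100); 
    if n=="side": m[:, :265]=0;m[:,350:]=0;m[:160]=0;m[230:]=0
    else: m[:, :270]=0;m[:,330:]=0;m[:190]=0;m[275:]=0
    q=plane(c,big(m),z)
    print(n,rect(c,m,z))
    a=np.radians(2.45);M=np.array([[np.cos(a),np.sin(a)],[-np.sin(a),np.cos(a)]])
    f=(q-p[:2])@M.T; print("extent rel TCP in fixture axes",f.min(0),f.max(0))
print(p,o["tcp_rot"],o["contact_force"])
```

```text
side [559.4 -33.2 126.1 110.7   2.4]
extent rel TCP in fixture axes [-67.8960714  -50.73875146] [58.2461454  59.92133257]
top [524.2  -0.9   2.9   2.9 -44.1]
extent rel TCP in fixture axes [-40.71694699  38.27564043] [-36.58474432  40.40921527]
[564.42493477 -37.59491041  99.26725953] [-6.23155752e-04  9.99739147e-01  2.28296473e-02 -2.37711695e-04] [ 0.13134043 -0.22345736 -2.12977307]
```

```bash
python3 -m creep '[[3,-2.8,-10,0,0,0,0],[0,0,-15,0,0,0,0],[0,0,-8,0,0,0,0],[0,0,-4,0,0,0,0],[0,0,-2,0,0,0,0],[0,0,0,0,0,0,0],[0,0,0,0,0,0,0],[0,0,0,0,0,0,0]]'
python3 -m creep '[[0,0,-1.5,0,0,0,0],[0,0,-1.5,0,0,0,0],[0,0,0,0,0,0,0],[0,0,0,0,0,0,0]]'
```

```text
t: 17.9
position: [0.5682, -0.0427, 0.0608]
tcp_rot: [0.0, 1.0, 0.021, 0.001]
contact_force: [0.6, -0.4, -2.2]
width: 0.0143
grasp_force: 78.4
t: 18.3
position: [0.5677, -0.0426, 0.0572]
tcp_rot: [-0.0, 1.0, 0.021, -0.0]
contact_force: [-0.3, 0.1, -3.3]
width: 0.0146
grasp_force: 78.4
```

```bash
python3 -m creep '[[0,2.3,0,0,0,0,0],[0,0,0,0,0,0,0],[0,0,-1,0,0,0,0],[0,0,-1,0,0,0,0],[0,0,0,0,0,0,0],[0,0,0,0,0,0,0]]'
python3 -m creep '[[0,0,-1,0,0,0,0],[0,0,0,0,0,0,0],[0,0,0,0,0,0,0]]'
```

```text
t: 18.9
position: [0.568, -0.0402, 0.0557]
tcp_rot: [-0.0, 1.0, 0.021, 0.0]
contact_force: [-1.2, 1.4, 1.5]
width: 0.0146
grasp_force: 79.0
t: 19.2
position: [0.5681, -0.0403, 0.0553]
tcp_rot: [-0.0, 1.0, 0.021, 0.0]
contact_force: [-2.1, -0.2, 6.1]
width: 0.0145
grasp_force: 79.7
```

It is resting on the pin's tip, so I'll slide in +x under light pressure.

```bash
for i in 1 2; do :; done; python3 -m creep '[[1,0,0,0,0,0,0],[1,0.1,0,0,0,0,0],[0,0,0,0,0,0,0]]'
python3 -m creep '[[1,0,0,0,0,0,0],[1,0.1,0,0,0,0,0],[0,0,0,0,0,0,0]]'
python3 -m creep '[[1,0,0,0,0,0,0],[1,0.1,0,0,0,0,0],[0,0,0,0,0,0,0]]'
```

```text
t: 19.5
position: [0.5684, -0.0403, 0.0551]
tcp_rot: [-0.0, 1.0, 0.021, -0.001]
contact_force: [-5.0, -0.5, 7.6]
width: 0.0148
grasp_force: 80.0
t: 19.8
position: [0.5688, -0.0403, 0.055]
tcp_rot: [-0.0, 1.0, 0.022, -0.003]
contact_force: [-6.8, 1.6, 9.6]
width: 0.0143
grasp_force: 80.2
t: 20.1
position: [0.5692, -0.0403, 0.0548]
tcp_rot: [-0.0, 1.0, 0.022, -0.005]
contact_force: [-8.1, -0.2, 11.0]
width: 0.0141
grasp_force: 80.5
```

```bash
python3 -m creep '[[0,0,3,0,0,0,0],[0,0,2,0,0,0,0],[0,0,0,0,0,0,0],[0,0,0,0,0,0,0]]'
python3 -m creep '[[0,0,-2,0,0,0,0],[0,0,-1.5,0,0,0,0],[0,0,0,0,0,0,0],[0,0,0,0,0,0,0]]'
python3 -m creep '[[0,0,-1,0,0,0,0],[0,0,0,0,0,0,0],[0,0,0,0,0,0,0]]'
```

```text
t: 20.5
position: [0.574, -0.04, 0.059]
tcp_rot: [0.0, 1.0, 0.021, 0.0]
contact_force: [-0.5, -0.2, -2.8]
width: 0.0148
grasp_force: 78.3
t: 20.9
position: [0.5737, -0.04, 0.0556]
tcp_rot: [-0.0, 1.0, 0.021, -0.0]
contact_force: [-0.7, 0.5, -2.4]
width: 0.0146
grasp_force: 78.3
t: 21.2
position: [0.5738, -0.04, 0.0548]
tcp_rot: [-0.0, 1.0, 0.021, 0.0]
contact_force: [0.3, 0.9, -2.0]
width: 0.0145
grasp_force: 78.3
```

```bash
python3 -m creep '[[0,0,-1,0,0,0,0],[0,0,-1,0,0,0,0],[0,0,0,0,0,0,0],[0,0,0,0,0,0,0]]'
python3 -m creep '[[0,0,-1.5,0,0,0,0],[0,0,-1.5,0,0,0,0],[0,0,0,0,0,0,0],[0,0,0,0,0,0,0]]'
```

```text
t: 21.6
position: [0.5737, -0.04, 0.0527]
tcp_rot: [-0.0, 1.0, 0.021, -0.0]
contact_force: [-0.0, 0.9, -3.1]
width: 0.0145
grasp_force: 78.3
t: 22.0
position: [0.5737, -0.04, 0.0497]
tcp_rot: [-0.0, 1.0, 0.021, -0.0]
contact_force: [-0.1, -0.8, -3.0]
width: 0.0145
grasp_force: 78.3
```

The pin has entered the hole without side force. I'll keep going down to the blank.

```bash
python3 -m creep '[[0,0,-1.5,0,0,0,0],[0,0,-1.5,0,0,0,0],[0,0,0,0,0,0,0],[0,0,0,0,0,0,0]]'
python3 -m creep '[[0,0,-1,0,0,0,0],[0,0,-1,0,0,0,0],[0,0,0,0,0,0,0],[0,0,0,0,0,0,0]]'
python3 -m creep '[[0,0,-1,0,0,0,0],[0,0,-1,0,0,0,0],[0,0,0,0,0,0,0],[0,0,0,0,0,0,0]]'
```

```text
t: 22.4
position: [0.5737, -0.04, 0.0467]
tcp_rot: [-0.0, 1.0, 0.021, -0.0]
contact_force: [-1.2, -0.1, -3.1]
width: 0.0143
grasp_force: 78.3
t: 22.8
position: [0.5739, -0.0401, 0.0457]
tcp_rot: [-0.0, 1.0, 0.021, 0.0]
contact_force: [-1.8, 0.0, 5.3]
width: 0.0144
grasp_force: 79.5
t: 23.2
position: [0.5739, -0.0401, 0.0457]
tcp_rot: [-0.0, 1.0, 0.021, 0.0]
contact_force: [-6.4, 1.0, 16.9]
width: 0.0147
grasp_force: 81.5
```

```bash
python3 -m creep '[[-0.5,0,0.5,0,0,0,0],[0,0,0,0,0,0,0],[0,0,0,0,0,0,0],[0,0,0,0,0,0,0],[0,0,0,0,0,0,0]]'
python3 - <<'E'
from h import *
c=capture("side");t=capture("top");o=get_obs();print(o["t"],o["position"],o["contact_force"],o["ft_torque"],o["grasp_force"])
W=np.zeros((400,800,3),np.uint8)
a=cv2.resize(c["img"][150:280,230:380,::-1],None,fx=2.66,fy=2.66); b=cv2.resize(t["img"][170:310,240:380,::-1],None,fx=2.8,fy=2.8)
W[:a.shape[0],:a.shape[1]]=a; W[:b.shape[0],402:402+b.shape[1]]=b; cv2.imwrite("pics/f.png",W)
E
```

```text
t: 23.7
position: [0.5739, -0.0401, 0.0456]
tcp_rot: [-0.0, 1.0, 0.021, 0.001]
contact_force: [-3.6, -0.3, 14.1]
width: 0.0143
grasp_force: 80.6
23.8 [ 0.5739043  -0.0400492   0.04568395] [-4.14709712  0.45698977 12.5586659 ] [0.02198053 0.96568697 0.02768669] 80.57140946388245
```

View pics/f.png

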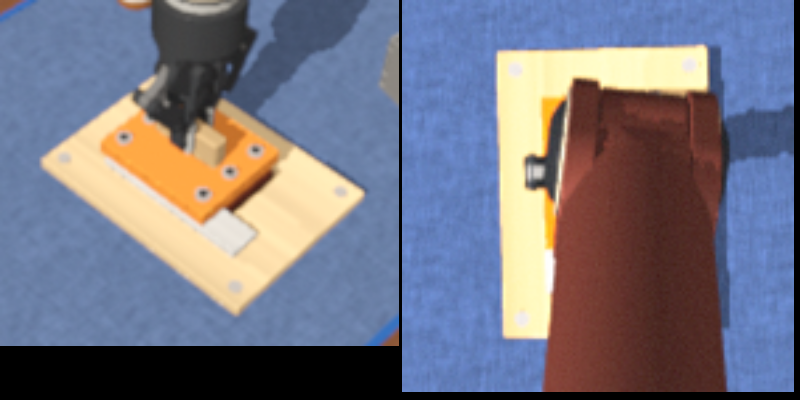

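The picture shows the cover lying flat and square over the blank and fence, still gripped. It is at the seated height and pressed with about 13 N on the tool plus its 3 N weight.

```bash
python3 -c "
from workcell import *
print(sign_off())"
```

```text
the job is handed in; nothing more can be done
None
```

I handed the job in at about 24 s: the blank was snug against both stops when last seen, and the cover is down on the pin, still gripped and pressed on the blank with about 15 N; no verdict was reported.

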